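Unjam the nested specimen pots and sort them by size

ROBOT

A 6-joint arm with a two-finger parallel gripper is mounted at the origin on the work surface. World frame = base frame: x ahead of the robot, y to its left, z up, the work surface at z = 0. Lengths are in m, angles in rad, forces in N, time in s.
With the tool pointing down it reaches from about 0.375 to 0.925 m from the base axis. Payload 5.7 kg.
Tool frame: the origin (TCP) lies midway between the tips of the shut fingers; the grasp point (between the pads) lies 19 mm behind it; z points along the fingers, x is the direction in which the jaws open and shut, and the axes are right-handed (so a half turn about z gives the same grasp; the last joint's range is limited). The gripper opens to 88 mm and grips with 3 to 60 N. Pads are 20 mm wide; open, the fingers measure 115 mm over their backs; the gripper's body (75 mm by 178 mm) begins 61 mm behind the grasp point.
Start: joints at [-1.305, 0.359, 1.51, -0, 1.272, -0.115], TCP at [0.223, -0.557, 0.196] pointing down, gripper open.
Joint ranges: [-2.97, 2.97], [-1.01, 2.36], [0.21, 2.38], [-0.96, 4.11], [0.2, 2.71], [-2.98, 2.98]. Speed limits (rad/s): [2.39, 2.39, 3.14, 3.14, 3.14, 3.14].

INTERFACE

Orientations are given as a unit quaternion [x, y, z, w].
In Python, from bench import move_ptp, servo_line, goto_joints, move_gripper, sleep, inverse_kinematics, capture, PlanningError, close_job, spot_in, silhouettes, current_clock, current_joint_pos, current_qvel, current_joint_torque, current_position, current_orientation, current_force, current_torque, current_finger_gap gives the robot as it stands. Calls block until the motion is done:
- move_ptp(position, orientation): joint-space move of the TCP to a pose.
- servo_line(position, orientation=None, rate=0.15, contact_N=None): straight line of the TCP; orientation=None keeps the orientation; rate is the mean speed in m/s. With contact_N (N) it stops when the force on the tool has changed by that much, and returns True; else False.
- goto_joints(angles): joint-space move.
- move_gripper(opening): finger opening in m; the grip force is fixed at half the most; returns when the fingers have stopped.
- sleep(seconds).
- inverse_kinematics(position, orientation): joint angles nearest the present ones, or None.
- capture(name): name is "scene" or "top" or "wrist"; returns a dict with "image" (400x640x3 uint8, blue, green, red), "range_z" (400x640 float32, m along the optical axis (not along the pixel's ray), 0 where there is no reading), "intrinsics" (3x3 intrinsics, pixels), "R" (3x3) and "t" (3): a world point X has camera coordinates R X + t. Camera axes: x right, y down, z forward; pixel columns grow to the right and rows downward; lengths in m; the calibration is good to about 2 mm. The wrist camera is an equidistant fisheye: a pixel r from the principal point sees the ray r / f radians off the axis. A picture is of the moment at which its call begins.
A pose or a line that the arm cannot do raises PlanningError and nothing moves.
- close_job(): hands the job in, once; it reports no verdict.
Trained networks look in the newest picture that a camera, given by its name, has taken for a name from the list of things; names that differ only in an ending like _2 or _b are one class to them, and where a whole thing is asked for, a point or a joint stands for the part that bears it (a point fixed in the world has none). Each returns a list of dicts, best first, with "conf" (0 to 1); they miss things now and then, are a little off and sometimes report something else, mostly with a low value. They report only what shows in the picture. A call takes as long as a camera call. They do not tell look-alikes from the thing itself.
- spot_in(camera, query): "xy" ([column, row] in pixels, amid what is visible of it).
- silhouettes(camera, query): "region" (400x640 bool, what is visible of it) and "xy" ([column, row] in pixels, amid what is visible of it).
Readings, each from a call of its own:
- current_clock(): time.
- current_joint_pos(): joint angles.
- current_qvel(): joint speeds.
- current_joint_torque(): joint torques, N m.
- current_position(): TCP position.
- current_orientation(): TCP orientation.
- current_force(): force on the tool from outside, world axes, zero at the start.
- current_torque(): the same for the moment, N m.
- current_finger_gap(): finger opening in m.
Only numpy, scipy, OpenCV 4.12 (cv2) and the standard library are available. Lean on these libraries where they do the work, as an engineer would, in place of code of your own. Each camera call takes 0.05 s, during which the arm holds its last target.

TASK

Three steel specimen pots are jammed one inside the other in the leaning rack: working from the innermost outward, pull them apart one at a time and stand each upright, flat on the floor of the round saucer of its own size (small, medium, large). Set each pot down gently before pulling the next, without dropping it (the saucers' floors are wound to different heights, so feel for them), and leave the jar, the well plate and the forceps alone.

Things in the scene. Friction and masses are not known exactly. Their poses are not given: they have to be found in the camera images.
- small_pot: The small open steel pot: 32 mm outside diameter, 70 mm tall, wall 3 mm; a 45 mm wide, 4 mm thick shoulder has its underside 40 mm above the foot; grip the plain 26 mm above it. Origin: centre of underside; +z along the axis to the open rim. Starts with its lower 40 mm jammed in the medium pot: needs 4 to 10 N straight along its axis, dragging over 30 mm, clear after 40 mm.
- medium_pot: The medium open steel pot: 46 mm outside diameter, 76 mm tall, wall 3 mm; a 59 mm wide, 4 mm thick shoulder has its underside 46 mm above the foot; grip the plain 26 mm above it. Origin: centre of underside; +z along the axis to the open rim. Starts with its lower 46 mm jammed in the large pot: needs 7 to 15 N straight along its axis, dragging over 36 mm, clear after 46 mm.
- large_pot: The large open steel pot: 60 mm outside diameter, 82 mm tall, wall 3 mm; a 74 mm wide, 4 mm thick shoulder has its underside 52 mm above the foot; grip the plain 26 mm above it. Origin: centre of underside; +z along the axis to the open rim. Starts with its lower 52 mm jammed in the rack's sleeve: needs 8 to 20 N straight along its axis, dragging over 42 mm, clear after 52 mm.
- small_saucer: Round cup-like grey plastic saucer for the small pot, fixed on the bench: 42 mm inside, 50 mm outside diameter, rim 26 mm high. Its white floor plate has been wound to some height, different each time: its top lies 3 to 18 mm above the bench (not in the readings: feel or see it), and it does not give. Origin: centre of the underside, z up. Saucers change places.
- medium_saucer: Round cup-like grey plastic saucer for the medium pot, fixed on the bench: 56 mm inside, 64 mm outside diameter, rim 26 mm high. Its white floor plate has been wound to some height, different each time: its top lies 3 to 18 mm above the bench (not in the readings: feel or see it), and it does not give. Origin: centre of the underside, z up. Saucers change places.
- large_saucer: Round cup-like grey plastic saucer for the large pot, fixed on the bench: 70 mm inside, 78 mm outside diameter, rim 26 mm high. Its white floor plate has been wound to some height, different each time: its top lies 3 to 18 mm above the bench (not in the readings: feel or see it), and it does not give. Origin: centre of the underside, z up. Saucers change places.
- rack: Fixed grey rack, base plate 170 x 110 x 12 mm, with a 76 mm wide, 60 mm long sleeve. Origin: centre of the underside, z up. Sleeve axis: from (30, 0, 36) mm along (-0.5, 0, 0.866), so it leans 30 degrees to the rack's -x. The pots nest on this axis, rims 90, 120 and 150 mm along it (large, medium, small).
- mouth (a point): Centre of the sleeve's mouth, on its axis. Sprung rubber lips inside the mouths of the sleeve and of the large and medium pots grip what is nested there; the smaller pot is always gripped more weakly, so pulling the innermost leaves the others behind. Axes as the rack's.
- jar: Bystander: amber glass jar with a black cap, 48 mm diameter, 75 mm tall. Origin: centre of its underside. Leave alone.
- well_plate: Bystander: clear 12-well plate lying flat, 85 x 127 x 18 mm. Origin: centre of its underside. Leave alone.
- forceps: Bystander: steel forceps lying flat, about 135 mm long (along its x), 13 mm wide, 6 mm high. Origin near the middle, on the underside. Leave alone.
There are look-alikes about, which are no part of the job. Leave any brown or turquoise look-alike of the medium_pot alone.

How it is judged:
On the way, in this order (a step that is already met when the one before it is completed fails the run):
1. the small pot stands released in the small saucer, with the medium pot still in the rack (horizontal distance between small_pot and small_saucer below 0.01 m and z of small_pot in the frame of small_saucer below 0.0205 m and contact force between small_pot and small_saucer above 0.3 N and angle between small_pot's own z axis and vertical below 0.08 rad and linear speed of small_pot below 0.02 m/s and contact force between small_pot and the fingers below 0.1 N and distance of medium_pot from where it was at the start of the episode below 0.015 m), for 0.2 s.
2. the medium pot stands released in the medium saucer, with the large pot still in the rack (horizontal distance between medium_pot and medium_saucer below 0.01 m and z of medium_pot in the frame of medium_saucer below 0.0205 m and contact force between medium_pot and medium_saucer above 0.3 N and angle between medium_pot's own z axis and vertical below 0.08 rad and linear speed of medium_pot below 0.02 m/s and contact force between medium_pot and the fingers below 0.1 N and distance of large_pot from where it was at the start of the episode below 0.015 m), for 0.2 s.
At the end, for the whole second after the job is handed in: Each pot stands in the saucer of its own size: centred within 10 mm, resting on the floor plate (over 0.3 N of contact, foot less than 20.5 mm above the saucer's underside), upright within 0.08 rad, at rest and not touched by the fingers (horizontal distance between small_pot and small_saucer below 0.01 m and z of small_pot in the frame of small_saucer below 0.0205 m and contact force between small_pot and small_saucer above 0.3 N and angle between each of small_pot, medium_pot, large_pot's own z axis and vertical below 0.08 rad and linear speed of each of small_pot, medium_pot, large_pot below 0.02 m/s and contact force between each of small_pot, medium_pot, large_pot and the fingers below 0.1 N and horizontal distance between medium_pot and medium_saucer below 0.01 m and z of medium_pot in the frame of medium_saucer below 0.0205 m and contact force between medium_pot and medium_saucer above 0.3 N and horizontal distance between large_pot and large_saucer below 0.01 m and z of large_pot in the frame of large_saucer below 0.0205 m and contact force between large_pot and large_saucer above 0.3 N).
It fails at once if the jar, the well plate or the forceps are shifted by more than 25 mm (distance of any of jar, well_plate, forceps from where it was at the start of the episode above 0.025 m).
It fails at once if a pot is dropped: it falls faster than 0.4 m/s (more than about 8 mm) out of the fingers ((linear speed of small_pot above 0.4 m/s and contact force between small_pot and the fingers below 0.05 N) or (linear speed of medium_pot above 0.4 m/s and contact force between medium_pot and the fingers below 0.05 N) or (linear speed of large_pot above 0.4 m/s and contact force between large_pot and the fingers below 0.05 N)).
It also fails if it takes over 72 s, if anything falls off the work surface, if the arm or the gripper's body presses on something with over 40 N, if the wrist force passes 120 N, or if a joint passes its speed limit or range.

## Working session

There is one attempt and no reset: what is moved stays moved. The work goes in short steps, each a Python script; the robot and the scene stay as the last script left them, time stands still between calls to the robot, and variables do not carry over. Pictures are saved under pics/ and viewed, and the job is handed in when it is done.

```bash
ls; mkdir -p pics
python3 - <<'E'
from bench import *
import cv2,numpy as np
for n in ["scene","top","wrist"]:
    c=capture(n); cv2.imwrite(f"pics/{n}0.png",c["image"]); print(n,c["intrinsics"].tolist(),c["R"].tolist(),c["t"].tolist())
    np.savez(f"{n}0.npz",**c)
print(current_clock(),current_finger_gap(),current_force())
E
```

```text
pics
scene [[505.2428980706538, 0.0, 320.9379033512022], [0.0, 505.2428980706538, 199.91928822329157], [0.0, 0.0, 1.0]] [[-0.8654798910982999, 0.500936656500583, -0.002650335543284504], [0.3075352332193546, 0.5271445562272326, -0.7921746632963664], [-0.39543221724233896, -0.686426312879985, -0.6102886846016373]] [0.5114521557072895, -0.07986968045791237, 1.3453998261636286]
top [[429.0581086979063, 0.0, 318.8258551966781], [0.0, 429.0581086979063, 204.82042233198592], [0.0, 0.0, 1.0]] [[0.017006884214123566, -0.9997607491362487, 0.013755376252739102], [-0.9986331212039762, -0.01766451874518938, -0.04919201166760175], [0.04942322453798426, -0.012899971473917181, -0.9986946157921551]] [-0.06123804716965343, 0.5844543389342897, 1.062247236292536]
wrist [[309.70691628693146, 0.0, 317.37381381363684], [0.0, 309.70691628693146, 200.01031799527857], [0.0, 0.0, 1.0]] [[0.37164054317340645, -0.9283750354338125, -0.0017607535444504115], [-0.8887799685989201, -0.3563368398467194, 0.2882606875475007], [-0.2682414473698644, -0.10556443601574567, -0.9575503515542144]] [-0.5982845750908504, -0.03525595821336395, 0.39152969376716956]
0.15 0.08750814200339296 [ 0.33807077 -0.56053288  1.08548886]
```

View pics/scene0.png

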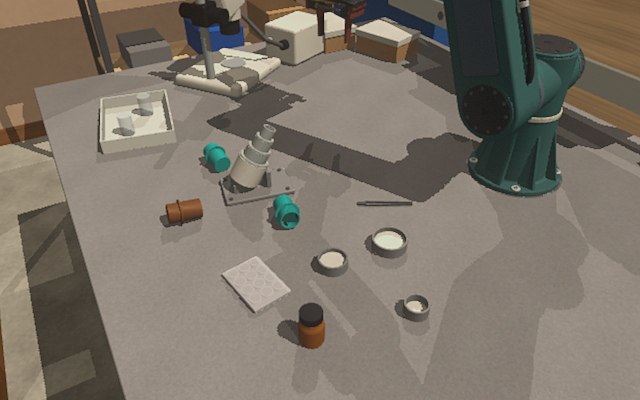

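View pics/top0.png

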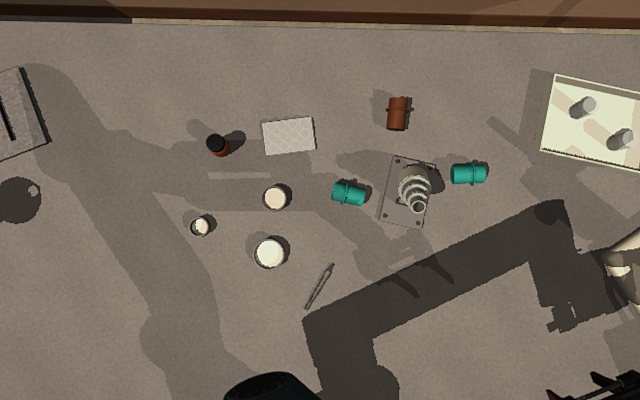

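The top view shows the nest at about (415,190), leaning toward the robot. The small, medium and large saucers are at (200,226), (275,197) and (270,252). The teal and brown look-alikes lie around the rack. Next I measure with depth.

```bash
cat > h.py <<'E'
import numpy as np,cv2
def cloud(c):
    K=c["intrinsics"];d=c["range_z"].astype(float)
    v,u=np.mgrid[:d.shape[0],:d.shape[1]]
    P=np.stack([(u-K[0,2])/K[0,0]*d,(v-K[1,2])/K[1,1]*d,d],-1)
    X=(P-c["t"])@c["R"]
    X[d==0]=np.nan
    return X
E
python3 - <<'E'
from h import *
from scipy.optimize import least_squares
for n in ["top","scene"]:
    c=dict(np.load(n+"0.npz"));X=cloud(c)
    print(n)
    g=X[300:340,150:200] if n=="top" else X[330:380,160:250]
    print("bench z",np.nanmean(g[...,2]),np.nanstd(g[...,2]))
    cs={"top":{"s":(200,226),"m":(275,197),"l":(270,252)},"scene":{"s":(416,308),"m":(331,262),"l":(389,242)}}[n]
    for k,(u,v) in cs.items():
        w=X[v-28:v+29,u-28:u+29].reshape(-1,3); z=w[:,2]
        r={"s":.023,"m":.030,"l":.037}[k]
        rim=w[(z>.019)&(z<.034)]
        f=least_squares(lambda p:np.hypot(rim[:,0]-p[0],rim[:,1]-p[1])-p[2],[*np.nanmedian(rim[:,:2],0),r],loss='soft_l1',f_scale=.002)
        d=np.hypot(w[:,0]-f.x[0],w[:,1]-f.x[1])
        fl=w[d<r*0.5]
        print(k,f.x,len(rim),"rimz",np.median(rim[:,2]),"floor",np.nanmedian(fl[:,2]),np.nanstd(fl[:,2]))
c=dict(np.load("top0.npz"));X=cloud(c)
for (u,v) in [(418,206),(415,185),(400,160),(430,225),(388,222),(425,165)]: print(u,v,X[v,u])
im=c["image"][80:280,180:500]; cv2.imwrite("pics/topz.png",cv2.resize(im,None,fx=2.5,fy=2.5,interpolation=cv2.INTER_CUBIC))
c=dict(np.load("scene0.npz"))
im=c["image"][100:240,180:340]; cv2.imwrite("pics/scz.png",cv2.resize(im,None,fx=4,fy=4,interpolation=cv2.INTER_CUBIC))
E
```

```text
top
bench z -0.0008128233505182868 0.0020508538355241785
s [0.52639374 0.24690253 0.02280826] 113 rimz 0.025050323246152993 floor 0.00782421842438748 0.002006746800262527
m [0.60021388 0.06315541 0.02931868] 145 rimz 0.02492279852626924 floor 0.01563895683507389 0.0016514671060361608
l [0.46172685 0.07266929 0.03658369] 172 rimz 0.025319879775304786 floor 0.013537739969292993 0.001931116061325587
scene
bench z 0.0008979243107980827 0.0013076407435807075
s [0.52890716 0.24975159 0.02296805] 256 rimz 0.025500477531516977 floor 0.009367508124234493 0.00128414686426714
m [0.602955   0.06612052 0.02935945] 312 rimz 0.02466010781866518 floor 0.01731363036620523 0.0015205120660460717
l [0.46419023 0.0753351  0.03676964] 311 rimz 0.025619148055467892 floor 0.015195975518489047 0.0013898197318922094
418 206 [ 0.5805912  -0.27055338  0.13837669]
415 185 [ 0.62823771 -0.26547081  0.13037264]
400 160 [ 0.70306976 -0.25514204  0.01166692]
430 225 [ 5.39698383e-01 -3.35387531e-01  9.46030789e-05]
388 222 [ 0.54543852 -0.22722383  0.00497832]
425 165 [ 0.691605   -0.31900442  0.01106586]
```

View pics/topz.png

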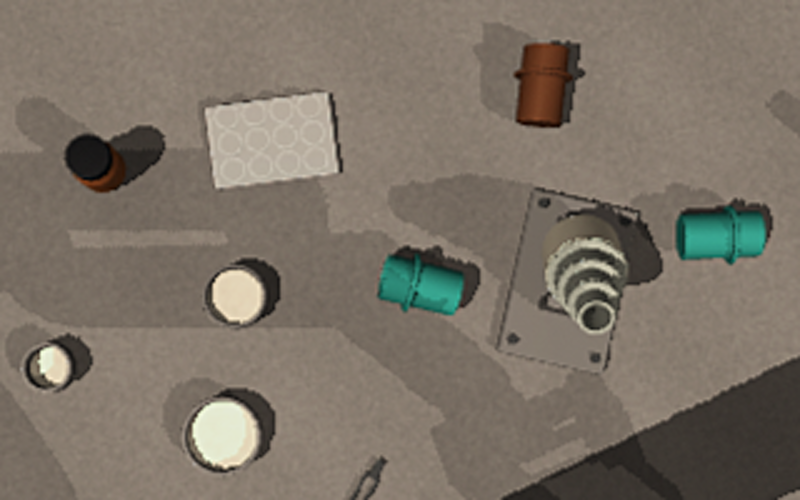

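View pics/scz.png

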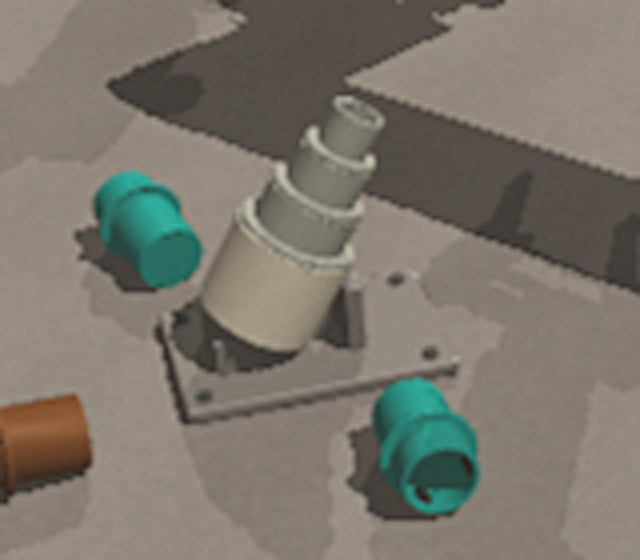

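```bash
cat >> h.py <<'E'
from scipy.optimize import least_squares
PROF=[(0,60,.038),(60,64,.037),(64,90,.030),(90,94,.0295),(94,120,.023),(120,124,.0225),(124,150,.016)]
def fit_rack(X,x0=(.63,-.26,0.2),lim=.05):
    """rack x,y,yaw from cloud points N x3, matching outer steps"""
    def geom(p,Q):
        x,y,th=p; r=np.array([np.cos(th),np.sin(th),0])
        o=np.array([x,y,0])+.03*r+np.array([0,0,.036]); a=-.5*r+np.array([0,0,.866])
        s=(Q-o)@a; rad=np.linalg.norm(Q-o-s[:,None]*a,axis=1); return s,rad
    def sdf(p,Q):
        s,rad=geom(p,Q); best=np.full(len(Q),.02)
        for a,b,R in PROF:
            a,b=a/1000,b/1000
            ds=np.maximum(np.maximum(a-s,s-b),0)
            d=np.hypot(ds,rad-R)
            if (a,b)!=(.124,.150):  # top annular face at b
                d2=np.hypot(s-b,np.maximum(np.maximum(rad-R,R-.011-rad),0)); d=np.minimum(d,d2)
            best=np.minimum(best,d)
        return best
    p=np.array(x0,float)
    for lim in (.05,.03,.015,.01,.01):
        s,rad=geom(p,X); Q=X[(s>.02)&(s<.155)&(rad<.038+lim)&(X[:,2]>.06)]
        f=least_squares(lambda q:sdf(q,Q),p,loss='soft_l1',f_scale=.002,x_scale=[.01,.01,.1],diff_step=1e-4); p=f.x
    return p,len(Q),np.median(sdf(p,Q))
E
python3 - <<'E'
from h import *
for n,(a,b,c_,d) in {"top":(120,240,370,450),"scene":(110,215,210,310)}.items():
    c=dict(np.load(n+"0.npz"));X=cloud(c)
    Q=X[a:b,c_:d].reshape(-1,3);Q=Q[np.isfinite(Q).all(1)]
    for th in (0,.2,-.2,.4): print(n,fit_rack(Q,(.65,-.27,th)))
# base plate from top: pixels
c=dict(np.load("top0.npz"));X=cloud(c)
def px(u,v,z):
    K=c["intrinsics"];r=c["R"].T@np.array([(u-K[0,2])/K[0,0],(v-K[1,2])/K[1,1],1]);o=-c["R"].T@c["t"]
    return o+r*(z-o[2])/r[2]
C=[px(180+a/2.5,80+b/2.5,.012) for a,b in [(538,187),(640,213),(604,373),(497,347)]]
print(np.round(C,4)); print("cen",np.mean(C,0));
E
```

```text
top (array([ 0.62216788, -0.27291451, -0.22529174]), 1107, np.float64(0.0006717974057040693))
top (array([ 0.62216788, -0.27291451, -0.22529174]), 1107, np.float64(0.0006717974318160118))
top (array([ 0.62216731, -0.27291319, -0.22528325]), 1107, np.float64(0.0006713128147390751))
top (array([ 0.62216788, -0.27291451, -0.22529174]), 1107, np.float64(0.0006717974320129636))
scene (array([ 0.62440648, -0.27177391, -0.21612919]), 1329, np.float64(0.0011040525177863324))
scene (array([ 0.62440614, -0.27177446, -0.21627816]), 1329, np.float64(0.0011041514994504509))
scene (array([ 0.62440706, -0.2717734 , -0.21611352]), 1329, np.float64(0.0011036967882084234))
scene (array([ 0.62440899, -0.27177399, -0.21620158]), 1329, np.float64(0.0011048019997837166))
[[ 0.7161 -0.2428  0.012 ]
 [ 0.6915 -0.3468  0.012 ]
 [ 0.5287 -0.3109  0.012 ]
 [ 0.553  -0.2027  0.012 ]]
cen [ 0.62231166 -0.27579848  0.012     ]
```

```bash
cat >> h.py <<'E'
from scipy.spatial.transform import Rotation as Ro
RX,RY,TH=.6233,-.2728,-.221
r_=np.array([np.cos(TH),np.sin(TH),0]);AX=-.5*r_+np.array([0,0,np.sqrt(.75)])
O=np.array([RX,RY,0])+.03*r_+np.array([0,0,.036])
def onax(s): return O+s/1000*AX
def qmat(z,x): return Ro.from_matrix(np.column_stack([x,np.cross(z,x),z])).as_quat()
SGN=1
N_=np.array([-np.sin(TH),np.cos(TH),0])
def qpull(sg): return qmat(-AX,sg*N_)
def qdown(ang): return qmat(np.array([0,0,-1.]),np.array([np.cos(ang),np.sin(ang),0]))
SAU={"s":(.5277,.2483),"m":(.6016,.0646),"l":(.463,.074)}
TOPSH={"s":124,"m":94,"l":64}; FOOT={"s":80,"m":44,"l":8}
E
python3 - <<'E'
from h import *
from bench import *
print(current_joint_pos(), Ro.from_quat(current_orientation()).as_matrix().round(3).tolist())
print("O",O,"AX",AX,N_)
for sg in (1,-1):
  for k in "sml":
    for ds in (3,60,130):
      q=inverse_kinematics(onax(TOPSH[k]+ds),qpull(sg)); print(sg,k,ds,None if q is None else np.round(q,2))
for k in "sml":
  for a in (-90,-45,0,45,90,135,180):
    q=[inverse_kinematics(np.array([*SAU[k],z]),qdown(np.deg2rad(a))) for z in (.06,.2)]
    print(k,a,[None if x is None else np.round(x,2).tolist() for x in q])
print(current_clock())
E
```

```text
[-1.30511251e+00  3.59356789e-01  1.51118324e+00  6.03403700e-06
  1.27253490e+00 -1.15127456e-01] [[0.372, -0.928, -0.0], [-0.928, -0.372, 0.001], [-0.001, -0.0, -1.0]]
O [ 0.65257036 -0.27937616  0.036     ] AX [-0.48783937  0.10960271  0.8660254 ] [0.21920541 0.97567873 0.        ]
1 s 3 [-0.67  0.28  1.95  0.49  0.48 -2.4 ]
1 s 60 [-0.7   0.17  1.94  0.42  0.59 -2.35]
1 s 130 [-0.74  0.04  1.92  0.37  0.75 -2.3 ]
1 m 3 [-0.65  0.34  1.94  0.53  0.43 -2.44]
1 m 60 [-0.68  0.23  1.95  0.45  0.53 -2.37]
1 m 130 [-0.72  0.09  1.93  0.39  0.68 -2.32]
1 l 3 [-0.64  0.4   1.94  0.59  0.38 -2.49]
1 l 60 [-0.67  0.29  1.95  0.49  0.47 -2.41]
1 l 130 [-0.7   0.15  1.94  0.41  0.62 -2.34]
-1 s 3 [-0.67  0.28  1.95  0.49  0.48  0.74]
-1 s 60 [-0.7   0.17  1.94  0.42  0.59  0.8 ]
-1 s 130 [-0.74  0.04  1.92  0.37  0.75  0.84]
-1 m 3 [-0.65  0.34  1.94  0.53  0.43  0.7 ]
-1 m 60 [-0.68  0.23  1.95  0.45  0.53  0.77]
-1 m 130 [-0.72  0.09  1.93  0.39  0.68  0.82]
-1 l 3 [-0.64  0.4   1.94  0.59  0.38  0.65]
-1 l 60 [-0.67  0.29  1.95  0.49  0.47  0.74]
-1 l 130 [-0.7   0.15  1.94  0.41  0.62  0
[... 938 characters left out ...]
-0.01, 0.51, 1.64, -0.0, 0.99, -1.58], [-0.01, 0.36, 1.49, -0.0, 1.28, -1.58]]
m 135 [[-0.01, 0.51, 1.64, -0.0, 0.99, -2.36], [-0.01, 0.36, 1.49, -0.0, 1.28, -2.36]]
m 180 [None, None]
l -90 [[0.01, 0.36, 1.94, -0.0, 0.85, 1.58], [0.01, 0.16, 1.78, -0.0, 1.2, 1.58]]
l -45 [[0.01, 0.36, 1.94, -0.0, 0.85, 0.8], [0.01, 0.16, 1.78, -0.0, 1.2, 0.8]]
l 0 [[0.01, 0.36, 1.94, -0.0, 0.85, 0.01], [0.01, 0.16, 1.78, -0.0, 1.2, 0.01]]
l 45 [[0.01, 0.36, 1.94, -0.0, 0.85, -0.77], [0.01, 0.16, 1.78, -0.0, 1.2, -0.77]]
l 90 [[0.01, 0.36, 1.94, -0.0, 0.85, -1.56], [0.01, 0.16, 1.78, -0.0, 1.2, -1.56]]
l 135 [[0.01, 0.36, 1.94, -0.0, 0.85, -2.35], [0.01, 0.16, 1.78, -0.0, 1.2, -2.35]]
l 180 [None, None]
0.15
```

Run:
```python
from h import *
from bench import *
move_ptp(onax(124+110),qpull(-1))
c=capture("wrist");cv2.imwrite("pics/w1.png",c["image"]);np.savez("w1.npz",**c)
print(current_clock(),current_position(),current_force())
# cloud fisheye
K=c["intrinsics"];d=c["range_z"].astype(float);v,u=np.mgrid[:400,:640]
x=(u-K[0,2])/K[0,0];y=(v-K[1,2])/K[1,1];t=np.hypot(x,y);s=np.tan(t)/np.maximum(t,1e-9)
P=np.stack([x*s*d,y*s*d,d],-1);X=(P-c["t"])@c["R"];m=(d>0)&(t<1.2)
Q=X[m];Q=Q[(abs(Q[:,0]-.62)<.12)&(abs(Q[:,1]+.27)<.1)&(Q[:,2]<.18)]
print(len(Q),fit_rack(Q,(RX,RY,TH)))
```

```text
1.775 [ 0.53853465 -0.25477391  0.23877616] [-0.37805449  0.44040087  0.80386184]
20440 (array([ 0.62240088, -0.27028798, -0.20968527]), 3387, np.float64(0.0007597247083005049))
```

View pics/w1.png

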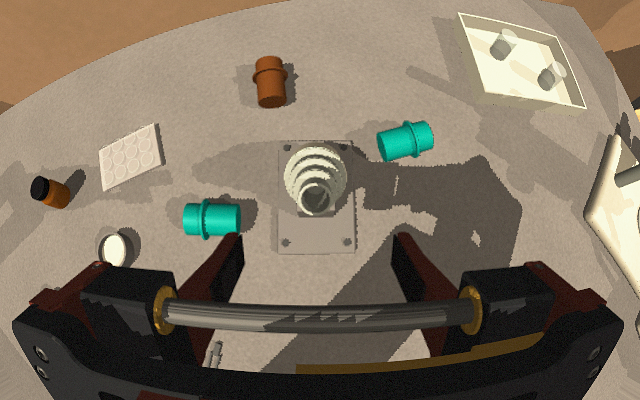

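The wrist view shows the nest at (317,180), centred between the fingers at (235,250) and (400,250). All three fits agree within 2–3 mm. I approach and grip the small pot.

```bash
sed -i 's/^RX,RY,TH=.*/RX,RY,TH=.6230,-.2717,-.216/' h.py
cat >> h.py <<'E'
def grasp(k,hover=45):
    from bench import move_ptp,servo_line,move_gripper,current_position,current_finger_gap,current_clock,current_force
    T=TOPSH[k]
    hit=servo_line(onax(T+3),qpull(-1),rate=.06,contact_N=6)
    s=((current_position()-O)@AX)*1000
    print("approach hit",hit,"s",s-T,current_force().round(2))
    if hit: servo_line(onax(s+2),qpull(-1),rate=.05)
    move_gripper(0.0)
    s=((current_position()-O)@AX)*1000
    print("gap",current_finger_gap(),"tip s-T",s-T,"f",current_force().round(2),"t",current_clock())
    return s-FOOT[k]   # mm tip above foot
E
python3 - <<'E'
from h import *
from bench import *
h=grasp("s"); print("tip above foot",h)
c=capture("wrist");cv2.imwrite("pics/w2.png",c["image"])
c=capture("scene");cv2.imwrite("pics/s2.png",cv2.resize(c["image"][90:230,170:350],None,fx=4,fy=4))
E
```

```text
approach hit False s 3.275037805797467 [-0.61  0.33 -0.27]
gap 0.0003162495433949857 tip s-T 3.0259165595397377 f [ 0.04 -1.16 -0.11] t 5.0417
tip above foot 47.02591655953974
```

View pics/s2.png

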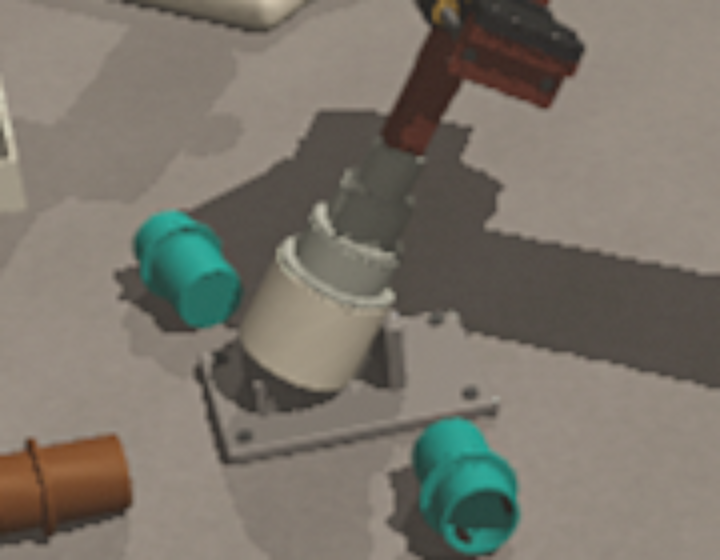

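View pics/w2.png

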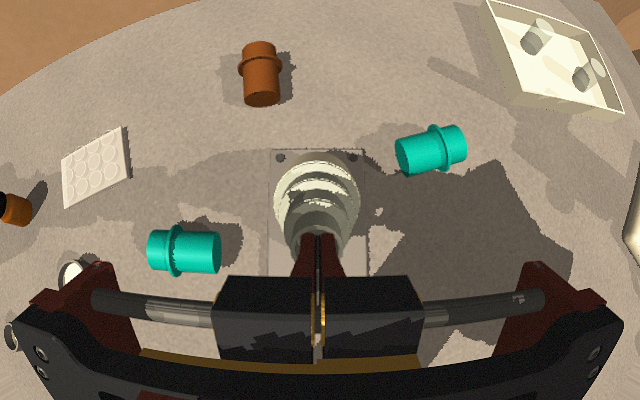

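The fingers closed fully, so the grip missed: the scene view shows them beyond the small pot's rim, near (405,150) in the crop. I check the geometry.

Run:
```python
from h import *
def show(Q,n):
    # print radial profile
    w=Q-O; s=w@AX*1000; v=w-np.outer(w@AX,AX); e1=N_; e2=np.cross(AX,N_)
    a=v@e1*1000;b=v@e2*1000
    r=np.hypot(a,b)
    for lo in range(20,190,8):
        m=(s>lo)&(s<=lo+8)&(r<45)
        if m.sum()>3: print(n,lo,m.sum(),"a",np.percentile(a[m],[2,50,98]).round(1),"b",np.percentile(b[m],[2,50,98]).round(1),"r",np.percentile(r[m],[5,50,95]).round(1))
for n,(a,b,c_,d) in {"top":(120,240,370,450),"scene":(110,215,210,310)}.items():
    c=dict(np.load(n+"0.npz"));X=cloud(c)
    Q=X[a:b,c_:d].reshape(-1,3);Q=Q[np.isfinite(Q).all(1)]; Q=Q[Q[:,2]>.03]
    show(Q,n)
print("e2",np.cross(AX,N_))
```

```text
top 20 40 a [-23.   17.3  36.7] b [-37.8 -30.9   1.6] r [35.7 36.9 38.2]
top 28 37 a [-18.4  16.7  36.5] b [-37.4 -31.6   6.2] r [36.  36.8 38.5]
top 36 46 a [-20.6  20.1  36.2] b [-38.2 -29.6  14.8] r [35.7 36.9 38.6]
top 44 51 a [-25.2  14.8  35.8] b [-37.8 -28.4  42.7] r [35.8 37.2 44.1]
top 52 59 a [-36.3  15.5  36.2] b [-37.4 -28.9  36.3] r [34.7 36.8 38.6]
top 60 203 a [-34.9  13.8  34.4] b [-36.2 -21.2  26.7] r [28.2 33.2 37.1]
top 68 31 a [-23.8  13.   28.6] b [-29.5 -25.   -1. ] r [28.2 29.2 30.8]
top 76 38 a [-20.8  13.3  28.2] b [-30.  -22.6   1.8] r [27.4 28.9 30.3]
top 84 53 a [-23.4  15.8  28.6] b [-29.2 -20.4  13.2] r [25.3 28.6 30.2]
top 92 142 a [-28.6   9.8  26.3] b [-28.1 -16.   20.5] r [21.5 25.7 29.7]
top 100 38 a [-15.6   2.5  21.2] b [-22.2 -15.8  13.6] r [14.1 21.7 23.5]
top 108 43 a [-13.1   5.2  21.8] b [-22.4 -14.   12.8] r [13.2 21.7 23.1]
top 116 97 a [-19.3   2.3  20.7] b [-22.4 -10.9  16.9] r [13.5 20.2 23. ]
top 124 96 a [-21.3   1.8  19. ] b [-20.   -7.1  15.6] r [13.3 16.7 21.7]
top 132 43 a [-14.5   1.3  13.9] b [-15.5   0.2  14. ] r [12.4 14.3 16.3
[... 737 characters left out ...]
 84 82 a [-4.  24.1 32.3] b [-31.4 -12.8  20.5] r [26.5 30.6 33.1]
scene 92 108 a [-13.8  18.   29. ] b [-30.3 -12.9  22.3] r [21.  25.8 31.6]
scene 100 62 a [-4.3 19.3 25.3] b [-24.8  -9.7  15.9] r [20.6 23.9 26. ]
scene 108 63 a [-6.8 18.2 23.4] b [-25.2 -11.8  16.4] r [20.  23.2 25.4]
scene 116 68 a [-3.8 16.4 24.2] b [-25.4 -12.   17.2] r [18.5 23.1 26.2]
scene 124 71 a [-7.6 13.1 21.7] b [-23.4  -7.9  15.8] r [13.1 17.9 24.1]
scene 132 47 a [-4.7 11.9 17.5] b [-17.7  -7.9  12.3] r [13.6 16.4 19.1]
scene 140 63 a [-15.2   8.4  16.5] b [-18.   -2.3  11.3] r [10.4 14.9 19. ]
scene 148 35 a [-15.9   3.4  18.2] b [-17.7  -3.6   9.6] r [ 8.8 15.5 18.3]
e2 [-0.84590119  0.18561029 -0.5       ]
```

Run:
```python
from h import *
from bench import *
print(current_finger_gap(),((current_position()-O)@AX)*1000, current_position()-O)
for n,(a,b,c_,d) in {"top":(120,260,370,450),"scene":(90,215,210,310)}.items():
    c=capture(n);np.savez(n+"1.npz",**c);X=cloud(c)
    cv2.imwrite(f"pics/{n}3.png",cv2.resize(c["image"][a:b,c_:d],None,fx=5,fy=5,interpolation=cv2.INTER_CUBIC))
    Q=X[a:b,c_:d].reshape(-1,3);Q=Q[np.isfinite(Q).all(1)]; Q=Q[Q[:,2]>.03]
    w=Q-O; s=w@AX*1000; v=w-np.outer(w@AX,AX); e1=N_; e2=np.cross(AX,N_)
    A=v@e1*1000;B=v@e2*1000; r=np.hypot(A,B)
    for lo in range(84,200,6):
        m=(s>lo)&(s<=lo+6)&(r<45)
        if m.sum()>3: print(n,lo,m.sum(),"a",np.percentile(A[m],[2,50,98]).round(1),"b",np.percentile(B[m],[2,50,98]).round(1),"r",np.percentile(r[m],[5,50,95]).round(1))
```

```text
0.00027596122656339936 127.00224398877528 [-0.06202901  0.01362428  0.10998341]
top 84 30 a [-21.5  13.8  28.6] b [-29.7 -23.1   8. ] r [27.2 28.9 30. ]
top 90 140 a [-27.7  12.7  27.8] b [-28.9 -15.   20. ] r [21.8 26.4 29.5]
top 96 37 a [-28.8   4.7  23.3] b [-24.4 -18.9   4.8] r [20.6 23.  29. ]
top 102 28 a [-16.3   8.   21. ] b [-22.4 -17.5  11.3] r [17.  21.4 23.2]
top 108 22 a [-15.3   2.1  21.3] b [-22.9 -15.6  14. ] r [13.5 21.6 23. ]
top 114 34 a [-16.9   6.4  21.1] b [-22.9 -16.7  12.8] r [14.1 21.8 23.3]
top 120 111 a [-20.9   5.9  20.1] b [-21.5 -11.6  17.7] r [14.9 19.5 22.3]
top 126 29 a [-14.    8.8  17.6] b [-18.3 -10.2  14.9] r [14.  14.8 19.8]
top 132 16 a [-12.5   6.4  14.2] b [-15.7 -10.2  11.3] r [12.6 14.6 16.4]
top 138 21 a [-9.1  5.9 14. ] b [-16.3 -12.2  12.1] r [13.  14.6 16.3]
top 144 35 a [-13.5   5.7  14.1] b [-15.8 -10.8  12. ] r [11.6 14.1 16.4]
top 150 22 a [-13.2   5.7  13.7] b [-16.1 -10.6   9.4] r [12.2 14.2 16.3]
top 156 17 a [-7.5  3.   7.1] b [-12.4 -10.4  10.5] r [ 7.8 12.2 13.2]
top 162 14 a [-9.5  2.6  7.3] b [-12.6 -11.3   3. ] r [ 7.6 12.7 
[... 1073 characters left out ...]
.5  -7.1  11.4] r [10.6 16.  19. ]
scene 150 19 a [-8.   7.5 17.6] b [-15.8  -3.8  10.7] r [ 7.5 14.3 18.1]
scene 156 31 a [-7.4  7.4 11.6] b [-15.1  -5.    7.2] r [ 7.3 12.  15.8]
scene 162 30 a [-8.8  6.9 11.4] b [-14.8  -7.    7.8] r [ 6.9 11.8 16.9]
scene 168 29 a [-10.3   7.4  10.8] b [-14.9  -6.8   7.1] r [ 7.3 11.3 16.5]
scene 174 29 a [-10.3   7.6  12.1] b [-14.8  -6.8   8. ] r [ 7.8 11.9 17.6]
scene 180 30 a [-7.5  8.5 11.6] b [-14.3  -8.7   7.4] r [ 7.8 13.2 16.6]
scene 186 28 a [-5.9  9.6 13.7] b [-15.3  -7.2   8.1] r [ 8.8 13.2 17.3]
scene 192 28 a [-8.8  9.8 13.2] b [-15.1  -9.    6.2] r [ 9.2 13.5 17.5]
scene 198 33 a [-11.9   9.9  14.3] b [-14.7 -10.1   7. ] r [10.4 14.2 17.3]
```

View pics/top3.png

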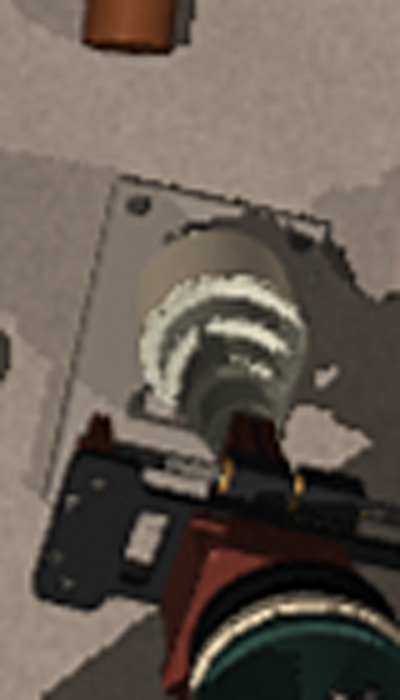

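View pics/scene3.png

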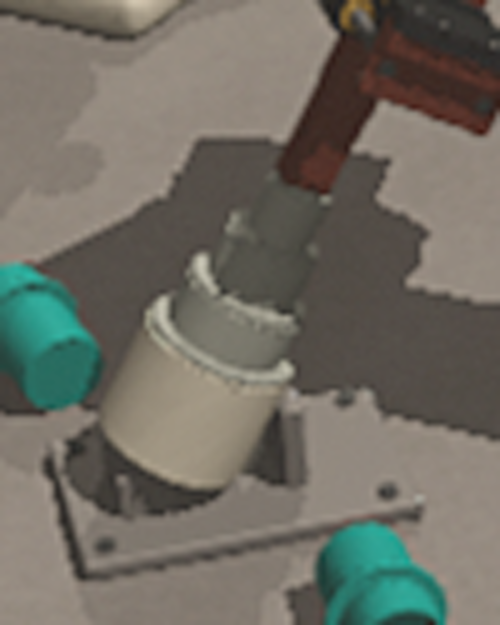

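The cloud suggests the shut fingertips are inside the small pot's bore, and the pot has not moved. I open in small steps and watch the gap and force.

Run:
```python
from h import *
from bench import *
for g in (.004,.01,.02,.03):
    t=current_clock();move_gripper(g); print(g,current_finger_gap(),current_force().round(2),current_torque().round(2),current_clock()-t)
c=capture("wrist");cv2.imwrite("pics/w4.png",c["image"][150:400,180:460])
c=capture("scene");cv2.imwrite("pics/s4.png",cv2.resize(c["image"][90:190,210:310],None,fx=5,fy=5,interpolation=cv2.INTER_CUBIC))
```

```text
0.004 0.004404229636930918 [ 0.13 -0.84  0.18] [ 0.04  0.25 -0.01] 0.2999999999999998
0.01 0.00978534233448812 [-0.02 -0.85  0.41] [ 0.08  0.19 -0.01] 0.34160000000000057
0.02 0.01986109185230446 [-0.72  0.05 -0.17] [ 0.13  0.23 -0.03] 0.39999999999999947
0.03 0.029865961371374573 [-0.55 -0.44 -0.08] [ 0.09  0.24 -0.  ] 0.40000000000000036
```

View pics/w4.png

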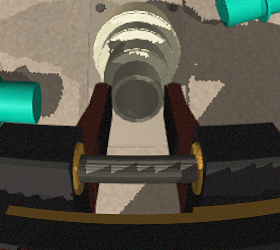

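View pics/s4.png

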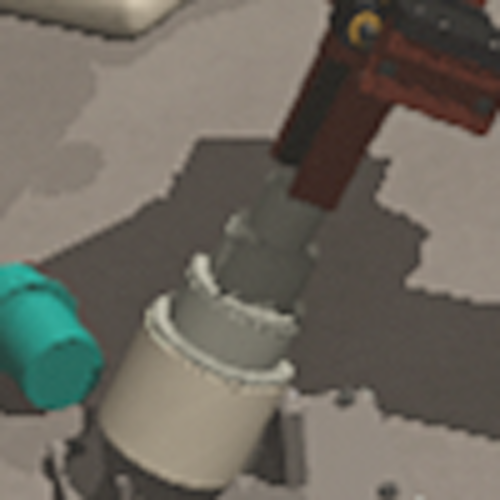

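Run:
```python
from h import *
from bench import *
print(current_position(),onax(127),Ro.from_quat(current_orientation()).as_matrix()[:,2],AX)
c=capture("scene");X=cloud(c);im=c["image"].astype(int)
Q=X[60:215,210:330].reshape(-1,3);col=im[60:215,210:330].reshape(-1,3)
red=(col[:,2]>col[:,0]*1.5)&np.isfinite(Q).all(1)&(col[:,2]<140)
w=Q-O; s=w@AX*1000; v=w-np.outer(w@AX,AX); A=v@N_*1000;B=v@np.cross(AX,N_)*1000
m=red&(abs(A)<40)&(abs(B)<30)&(s<260)
for lo in range(100,260,8):
    k=m&(s>lo)&(s<=lo+8)
    if k.sum(): print(lo,k.sum(),np.percentile(A[k],[5,50,95]).round(),np.percentile(B[k],[5,50,95]).round())
```

```text
[ 0.59030393 -0.26452547  0.14600287] [ 0.59027845 -0.26452014  0.14598523] [ 0.48840645 -0.10716075 -0.86601138] [-0.48838128  0.10716215  0.8660254 ]
148 5 [20. 21. 24.] [-11.  -1.   4.]
156 35 [-18.  23.  25.] [-14.  -5.   7.]
164 32 [-18.  22.  26.] [-14.  -5.   6.]
172 37 [-18.  23.  27.] [-14.  -6.   7.]
180 35 [-18.  24.  26.] [-14.  -6.   7.]
188 34 [-17.  24.  28.] [-14.  -8.   6.]
196 40 [-16.  26.  29.] [-14.  -8.   6.]
204 38 [-20.  27.  30.] [-15.  -5.   5.]
212 39 [-20.  24.  30.] [-15.  -9.   4.]
220 7 [-16.  19.  24.] [-15. -14. -13.]
228 2 [23. 28. 32.] [-17. -17. -16.]
236 3 [-20. -17. -13.] [-27. -27. -27.]
244 6 [-20. -16. -15.] [-28. -23. -10.]
252 16 [-36. -18.  34.] [-28. -22. -20.]
```

Run:
```python
from h import *
from bench import *
c=capture("wrist")
K=c["intrinsics"];d=c["range_z"].astype(float);v,u=np.mgrid[:400,:640]
x=(u-K[0,2])/K[0,0];y=(v-K[1,2])/K[1,1];t=np.hypot(x,y);s=np.tan(t)/np.maximum(t,1e-9)
P=np.stack([x*s*d,y*s*d,d],-1);X=(P-c["t"])@c["R"]
R=Ro.from_quat(current_orientation()).as_matrix(); T=(X-current_position())@R*1000
print("cam centre in tool",((-c["R"].T@c["t"])-current_position())@R*1000)
for uu in (265,275,285,355,362,372):
    print(uu,[ (vv,T[vv,uu].round(0).tolist()) for vv in range(230,300,8) if d[vv,uu]>0])
```

```text
cam centre in tool [  -0.48717877  -78.79108132 -188.8496121 ]
265 [(230, [-60.0, 55.0, 136.0]), (238, [-60.0, 63.0, 132.0]), (246, [-60.0, 72.0, 129.0]), (254, [-60.0, 80.0, 125.0]), (262, [-25.0, -11.0, -63.0]), (270, [-24.0, -11.0, -70.0]), (278, [-23.0, -10.0, -76.0]), (286, [-22.0, -11.0, -83.0]), (294, [-21.0, -11.0, -90.0])]
275 [(230, [-47.0, 51.0, 126.0]), (238, [-23.0, -11.0, -36.0]), (246, [-22.0, -11.0, -46.0]), (254, [-21.0, -11.0, -54.0]), (262, [-20.0, -10.0, -62.0]), (270, [-19.0, -10.0, -70.0]), (278, [-18.0, -11.0, -77.0]), (286, [-18.0, -11.0, -83.0]), (294, [-17.0, -10.0, -88.0])]
285 [(230, [-22.0, -0.0, 2.0]), (238, [-18.0, -11.0, -35.0]), (246, [-17.0, -11.0, -44.0]), (254, [-17.0, -9.0, -50.0]), (262, [-16.0, -10.0, -61.0]), (270, [-15.0, -8.0, -66.0]), (278, [-15.0, -5.0, -67.0]), (286, [-15.0, -1.0, -67.0]), (294, [-15.0, 2.0, -69.0])]
355 [(230, [41.0, 50.0, 125.0]), (238, [20.0, -11.0, -35.0]), (246, [19.0, -11.0, -45.0]), (254, [18.0, -11.0, -54.0]), (262, [17.0, -11.0, -63.0]), (270, [16.0, -11.0, -71.0]), (278, [16.0, -9.0, -74.0]), (286, [15.0, -10.0, -81.0]), (294, [15.0, -7.0, -83.0])]
362 [(230, [49.0, 51.0, 126.0]), (238, [49.0, 58.0, 121.0]), (246, [22.0, -11.0, -46.0]), (254, [21.0, -11.0, -54.0]), (262, [20.0, -11.0, -63.0]), (270, [19.0, -11.0, -70.0]), (278, [18.0, -11.0, -77.0]), (286, [18.0, -11.0, -83.0]), (294, [17.0, -11.0, -89.0])]
372 [(230, [62.0, 55.0, 137.0]), (238, [62.0, 63.0, 132.0]), (246, [62.0, 71.0, 127.0]), (254, [61.0, 79.0, 122.0]), (262, [61.0, 87.0, 118.0]), (270, [24.0, -11.0, -70.0]), (278, [23.0, -10.0, -77.0]), (286, [21.0, -11.0, -84.0]), (294, [15.0, -29.0, -116.0])]
```

Run:
```python
from h import *
from bench import *
R=Ro.from_quat(current_orientation()).as_matrix();p=current_position()
L=[]
for i in range(2):
    c=capture("wrist")
    K=c["intrinsics"];d=c["range_z"].astype(float);v,u=np.mgrid[:400,:640]
    x=(u-K[0,2])/K[0,0];y=(v-K[1,2])/K[1,1];t=np.hypot(x,y);s=np.tan(t)/np.maximum(t,1e-9)
    P=np.stack([x*s*d,y*s*d,d],-1);X=(P-c["t"])@c["R"];T=(X-p)@R*1000
    T=T[d>0].reshape(-1,3);m=(abs(T[:,0])>17.5)&(abs(T[:,0])<27)&(T[:,1]<-7)&(T[:,1]>-13)&(T[:,2]<0)&(T[:,2]>-60)
    z=np.sort(T[m][:,2]);print("wrist top z",z[-8:].round(1),len(z))
    for n in ("scene","top"):
        c=capture(n);X=cloud(c);T=(X-p)@R*1000;T=T.reshape(-1,3);T=T[np.isfinite(T).all(1)]
        m=(abs(T[:,0])>18)&(abs(T[:,0])<26)&(abs(T[:,1])<12)&(T[:,2]>-60)&(T[:,2]<-5)
        z=np.sort(T[m][:,2]);print(n,z[-8:].round(1),len(z))
print(current_clock())
```

```text
wrist top z [-27.3 -27.2 -27.1 -26.9 -26.8 -26.6 -26.4 -26.3] 669
scene [-29.2 -29.2 -28.1 -27.9 -27.8 -27.2 -27.2 -10.3] 112
top [-31.1 -30.7 -30.2 -30.2 -30.1 -28.8 -25.9 -24.7] 45
wrist top z [-27.6 -27.1 -27.  -26.5 -26.4 -26.2 -26.1 -25.7] 658
scene [-27.7 -27.5 -27.2 -26.  -25.8 -25.6 -10.3  -5.8] 120
top [-33.9 -33.4 -30.8 -30.7 -29.5 -28.6 -28.3 -26.5] 38
7.1833
```

All three cameras put the real fingertips about 26–27 mm short of the reported TCP along tool z. I correct for that offset from here on.

```bash
cat >> h.py <<'E'
OFF=26.
def grasp(k,opening=.088):
    from bench import servo_line,move_gripper,current_position,current_finger_gap,current_clock,current_force
    T=TOPSH[k]
    tip=lambda:((current_position()-O)@AX)*1000+OFF
    hit=servo_line(onax(T+3-OFF),qpull(-1),rate=.06,contact_N=6)
    print("approach hit",hit,"tip-T",tip()-T,current_force().round(2))
    if hit: servo_line(onax(tip()+2-OFF),qpull(-1),rate=.05)
    move_gripper(0.0)
    print("gap",current_finger_gap(),"tip-T",tip()-T,"f",current_force().round(2),"t",current_clock())
    return tip()-FOOT[k]
E
python3 - <<'E'
from h import *
from bench import *
servo_line(onax(131),qpull(-1),rate=.1)
move_gripper(.075)
h=grasp("s"); print("tip above foot",h)
E
```

```text
approach hit False tip-T 2.6347623831100293 [-0.15 -0.03  0.39]
gap 0.031086696010742904 tip-T 3.114038776987627 f [-0.2   2.09  1.72] t 9.675
tip above foot 47.11403877698763
```

```bash
cat >> h.py <<'E'
def pull(k,dist=62,rate=.05,step=15):
    from bench import servo_line,current_position,current_finger_gap,current_clock,current_force
    s0=TOPSH[k]+3-OFF
    p0=current_position()
    for d in list(range(step,dist,step))+[dist]:
        servo_line(p0+d/1000*AX,qpull(-1),rate=rate)
        print(d,"gap",round(current_finger_gap(),4),"Fax",round(float(current_force()@AX),2),current_force().round(1),round(current_clock(),2))
E
python3 - <<'E'
from h import *
from bench import *
pull("s",62,.05,20)
c=capture("scene");cv2.imwrite("pics/s5.png",cv2.resize(c["image"][60:220,190:330],None,fx=4,fy=4,interpolation=cv2.INTER_CUBIC))
E
```

```text
20 gap 0.0315 Fax 6.74 [-5.1  1.8  4.7] 10.22
40 gap 0.0315 Fax -1.07 [-0.3 -0.1 -1.4] 10.78
60 gap 0.0317 Fax -1.23 [-0.3 -1.2 -1.4] 11.32
62 gap 0.0316 Fax -1.01 [-0.6 -0.3 -1.5] 11.57
```

View pics/s5.png

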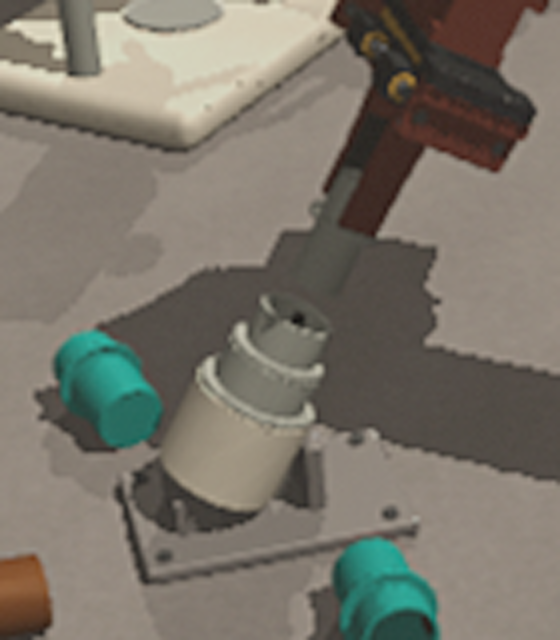

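The small pot came free at about 7 N with the medium pot still nested. I carry it over to the small saucer and look.

```bash
cat >> h.py <<'E'
ANG={"s":-27,"m":-45,"l":-45}
def place_pose(k,h,footz,xy=None):
    xy=SAU[k] if xy is None else xy
    return np.array([*xy,footz+(h-OFF)/1000]),qdown(np.deg2rad(ANG[k]))
E
python3 - <<'E'
from h import *
from bench import *
h=47
p,q=place_pose("s",h,.12);move_ptp(p,q); print(current_clock(),current_finger_gap(),current_force())
p,q=place_pose("s",h,.04);servo_line(p,q,rate=.08); print(current_clock(),current_joint_pos().round(2))
for n,(u,v) in {"top":(200,226),"scene":(416,308)}.items():
    c=capture(n);np.savez(n+"6.npz",**c);cv2.imwrite(f"pics/{n}6.png",cv2.resize(c["image"][v-60:v+30,u-50:u+50],None,fx=5,fy=5,interpolation=cv2.INTER_CUBIC))
E
```

```text
13.4583 0.03134297906864195 [ 0.73961697  0.67023241 -1.24591816]
14.6083 [0.32 0.49 1.69 0.   0.97 0.79]
```

View pics/scene6.png

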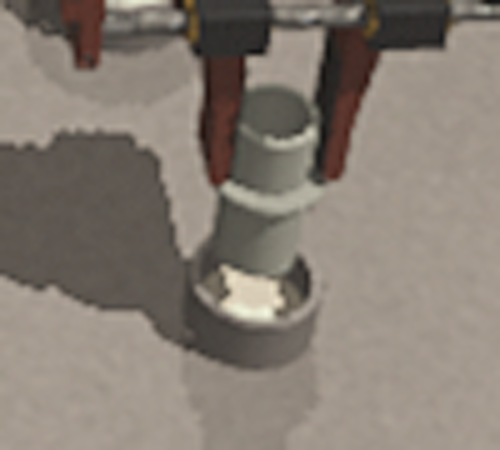

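View pics/top6.png

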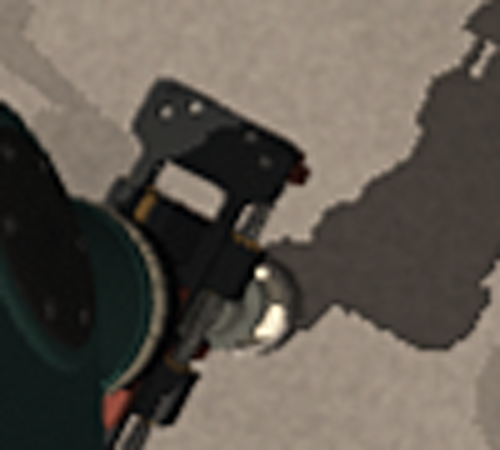

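```bash
cat >> h.py <<'E'
DIM={"s":(.016,.0225,40,70),"m":(.023,.0295,46,76),"l":(.030,.037,52,82)}
def fit_pot(X,k,xy,footz,zlo=.03):
    """pot foot x,y,z and tilt from a cloud; outer surface points"""
    R,RS,hs,H=DIM[k]
    def sd(p,Q):
        a=np.array([p[3],p[4],1.]);a/=np.linalg.norm(a);w=Q-np.array(p[:3]);s=w@a;r=np.linalg.norm(w-np.outer(s,a),axis=1)
        d1=np.where((s<0)|(s>H/1000),.01,abs(r-R));hz=(hs+2)/1000
        ds=np.maximum(abs(s-hz)-.002,0);d2=np.hypot(ds,r-RS)
        d3=np.hypot(abs(abs(s-hz)-.002),np.maximum(np.maximum(r-RS,R-r),0))
        return np.minimum(np.minimum(np.minimum(d1,d2),d3),.01)
    p=np.array([*xy,footz,0,0]);
    for it in range(4):
        w=Q0=X[(np.hypot(X[:,0]-p[0]-p[3]*(X[:,2]-p[2]),X[:,1]-p[1]-p[4]*(X[:,2]-p[2]))<RS+.006)&(X[:,2]>max(zlo,p[2]+.003))&(X[:,2]<p[2]+H/1000+.004)]
        f=least_squares(lambda q:sd(q,Q0),p,loss='soft_l1',f_scale=.0015,x_scale=[.01,.01,.01,.1,.1],diff_step=1e-4);p=f.x
    return p,len(Q0),np.median(sd(p,Q0))
def gray(c):
    im=c["image"].astype(int);return (im.max(2)-im.min(2))<40
E
python3 - <<'E'
from h import *
for n in ("scene","top"):
    c=dict(np.load(n+"6.npz"));X=cloud(c);im=c["image"].astype(int)
    g=(im[...,2]<im[...,0]*1.25)&(im.max(2)>70)
    Q=X[g&np.isfinite(X).all(2)]
    for z in (.036,.04,.044): print(n,*[np.round(a,4) for a in fit_pot(Q,"s",(.528,.249),z)])
E
```

```text
scene [0.5285 0.246  0.0445 0.037  0.0133] 603 0.001
scene [0.5285 0.246  0.0445 0.037  0.0133] 603 0.001
scene [0.5285 0.246  0.0445 0.037  0.0133] 603 0.001
top [0.5246 0.245  0.042  0.0542 0.0143] 72 0.0008
top [0.5275 0.2451 0.0404 0.0198 0.0036] 72 0.0006
top [ 0.5269  0.2499  0.0434  0.0501 -0.1143] 71 0.0008
```

The scene fit puts the foot about 4 mm short of the saucer centre in y, with about 2° of tilt. I correct that and feel downward.

```bash
cat >> h.py <<'E'
def setdown(k,h,xy,floor_guess,gapopen,thr=3):
    from bench import servo_line,move_gripper,current_position,current_finger_gap,current_clock,current_force
    p,q=place_pose(k,h,floor_guess+.012,xy);servo_line(p,q,rate=.06)
    f0=current_force();print("pre",f0.round(2))
    p,q=place_pose(k,h,floor_guess-.018,xy);hit=servo_line(p,q,rate=.015,contact_N=thr)
    z=current_position()[2]-(h-OFF)/1000
    print("hit",hit,"foot z est",z,current_force().round(2),round(current_clock(),2))
    return hit
E
python3 - <<'E'
from h import *
from bench import *
setdown("s",47,(.528,.2515),.0085,.06)
for n,(u,v) in {"scene":(416,308)}.items():
    c=capture(n);np.savez(n+"7.npz",**c);cv2.imwrite(f"pics/{n}7.png",cv2.resize(c["image"][v-60:v+30,u-50:u+50],None,fx=5,fy=5,interpolation=cv2.INTER_CUBIC))
    X=cloud(c);im=c["image"].astype(int);g=(im[...,2]<im[...,0]*1.25)&(im.max(2)>70)
    print(fit_pot(X[g&np.isfinite(X).all(2)],"s",(.529,.25),.01))
E
```

```text
pre [ 0.01 -0.32 -1.08]
hit True foot z est 0.008203844730895301 [-0.34  0.65  4.73] 16.19
(array([0.52873699, 0.24872042, 0.01075903, 0.02533818, 0.02205394]), 473, np.float64(0.0012202632873305787))
```

View pics/scene7.png

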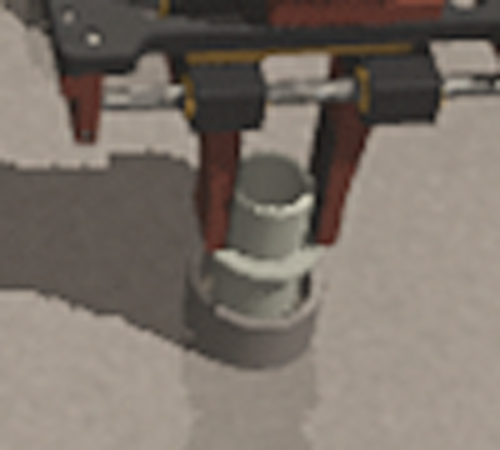

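The pot is seated in the saucer at the floor height the cameras gave. I release it and retreat.

Run:
```python
from h import *
from bench import *
move_gripper(.06)
p=current_position();servo_line(p+[0,0,.11],rate=.15)
print(current_clock(),current_force().round(2))
c=capture("scene");X=cloud(c);im=c["image"].astype(int);g=(im[...,2]<im[...,0]*1.25)&(im.max(2)>70)
print(fit_pot(X[g&np.isfinite(X).all(2)],"s",(.529,.25),.01))
u,v=416,308;cv2.imwrite("pics/s8.png",cv2.resize(c["image"][v-60:v+30,u-50:u+50],None,fx=5,fy=5,interpolation=cv2.INTER_CUBIC))
Q=X[110:215,210:310].reshape(-1,3);print(fit_rack(Q[np.isfinite(Q).all(1)],(RX,RY,TH)))
```

```text
17.7583 [-0.07  0.05  0.28]
(array([0.52791692, 0.24935852, 0.01091453, 0.02888364, 0.01678803]), 557, np.float64(0.0010659116265286303))
(array([ 0.62470322, -0.27170435, -0.21869275]), 1192, np.float64(0.0011324742387751434))
```

View pics/s8.png

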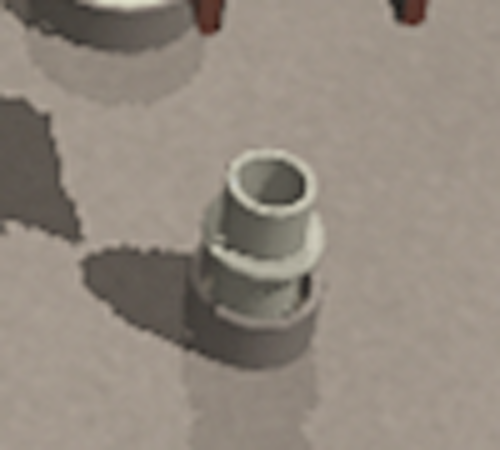

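The small pot stands centred in its saucer with the medium pot undisturbed. Next is the medium pot.

Run:
```python
from h import *
from bench import *
move_gripper(.088)
move_ptp(onax(94+55),qpull(-1)); print(current_clock())
h=grasp("m"); print("tip above foot",h,current_clock())
if .035<current_finger_gap()<.055: pull("m",66,.05,22)
c=capture("scene");cv2.imwrite("pics/s9.png",cv2.resize(c["image"][60:220,190:330],None,fx=4,fy=4,interpolation=cv2.INTER_CUBIC))
```

```text
20.2833
approach hit False tip-T 3.3293943375105073 [ 0.54 -0.64  0.29]
gap 0.04587499001462321 tip-T 3.0273549340298302 f [ 1.02  2.12 -0.08] t 22.4583
tip above foot 53.02735493402983 22.4583
22 gap 0.0458 Fax -2.69 [ 0. -1. -3.] 23.05
44 gap 0.0457 Fax -0.89 [ 0.5 -0.5 -0.7] 23.64
66 gap 0.0459 Fax -0.79 [ 0.1  0.1 -0.9] 24.23
```

View pics/s9.png

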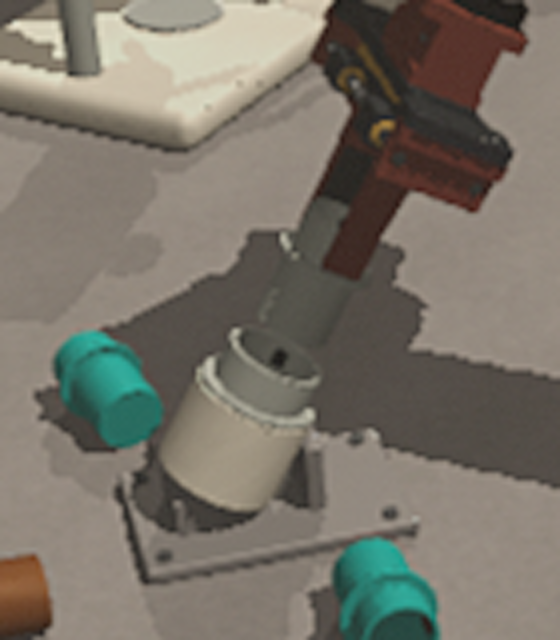

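Run:
```python
from h import *
from bench import *
h=53
p,q=place_pose("m",h,.12);move_ptp(p,q); print(current_clock(),current_finger_gap(),current_force())
p,q=place_pose("m",h,.045);servo_line(p,q,rate=.1); print(current_clock())
for n,(u,v) in {"top":(275,197),"scene":(331,262)}.items():
    c=capture(n);np.savez(n+"10.npz",**c);cv2.imwrite(f"pics/{n}10.png",cv2.resize(c["image"][v-60:v+30,u-50:u+50],None,fx=5,fy=5,interpolation=cv2.INTER_CUBIC))
    X=cloud(c);im=c["image"].astype(int);g=(im[...,2]<im[...,0]*1.25)&(im.max(2)>70)
    print(n,fit_pot(X[g&np.isfinite(X).all(2)],"m",SAU["m"],.045))
```

```text
25.5167 0.046043056262487725 [-0.69265436  0.04242354 -1.05903721]
26.4167
top (array([0.6016, 0.0646, 0.045 , 0.    , 0.    ]), 0, np.float64(nan))
scene (array([0.60286262, 0.06245348, 0.04860346, 0.01354257, 0.02417091]), 843, np.float64(0.0010797894688737413))
  return _methods._mean(a, axis=axis, dtype=dtype,
  ret = ret.dtype.type(ret / rcount)
```

View pics/scene10.png

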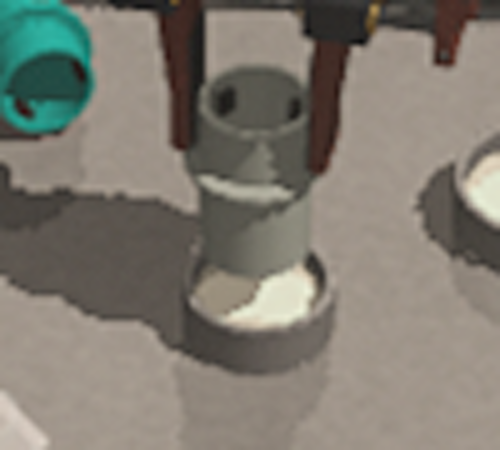

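Run:
```python
from h import *
from bench import *
hit=setdown("m",53,(.6017,.068),.0165,.07)
c=capture("scene");X=cloud(c);im=c["image"].astype(int);g=(im[...,2]<im[...,0]*1.25)&(im.max(2)>70)
f=fit_pot(X[g&np.isfinite(X).all(2)],"m",SAU["m"],.018);print(f)
u,v=331,262;cv2.imwrite("pics/s11.png",cv2.resize(c["image"][v-60:v+30,u-50:u+50],None,fx=5,fy=5,interpolation=cv2.INTER_CUBIC))
```

```text
pre [ 0.42  0.09 -1.37]
hit True foot z est 0.015840075335808796 [-0.54  0.53  5.04] 27.96
(array([0.60214262, 0.06579613, 0.01886457, 0.01963528, 0.0235623 ]), 750, np.float64(0.0012107449034865648))
```

View pics/s11.png

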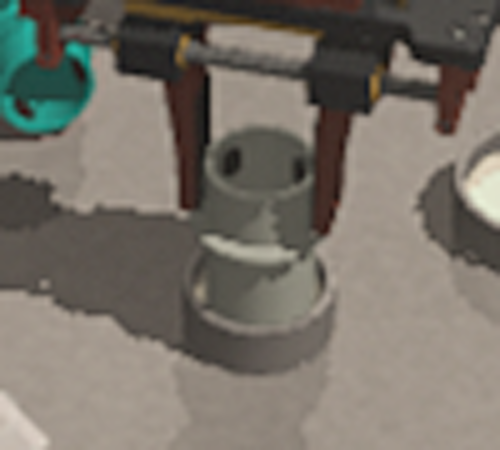

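The medium pot is seated: felt at 15.8 mm against about 16.5 mm seen. I release it and go on to the large pot, checking the medium pot and the rack on the way.

Run:
```python
from h import *
from bench import *
move_gripper(.07)
p=current_position();servo_line(p+[0,0,.11],rate=.15)
c=capture("scene");X=cloud(c);im=c["image"].astype(int);g=(im[...,2]<im[...,0]*1.25)&(im.max(2)>70)
print(fit_pot(X[g&np.isfinite(X).all(2)],"m",SAU["m"],.018))
print(fit_pot(X[g&np.isfinite(X).all(2)],"s",SAU["s"],.010))
u,v=331,262;cv2.imwrite("pics/s12.png",cv2.resize(c["image"][v-60:v+30,u-50:u+50],None,fx=5,fy=5,interpolation=cv2.INTER_CUBIC))
move_gripper(.088)
move_ptp(onax(64+55),qpull(-1)); print(current_clock())
c=capture("wrist");cv2.imwrite("pics/w12.png",c["image"])
```

```text
(array([0.60233531, 0.06559345, 0.01843643, 0.01632805, 0.03431317]), 812, np.float64(0.0011382590236472222))
(array([0.52813242, 0.24866853, 0.01046278, 0.02324772, 0.03310225]), 557, np.float64(0.0011026089080631487))
31.275
```

View pics/s12.png

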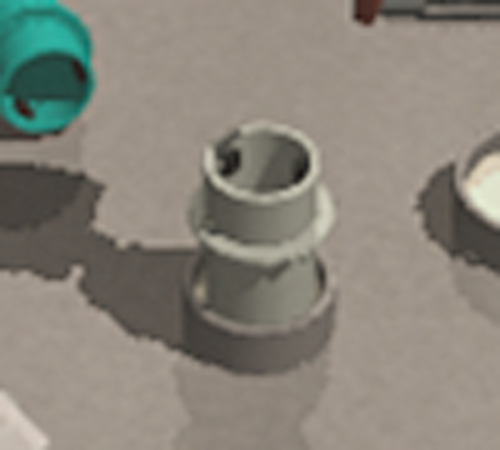

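View pics/w12.png

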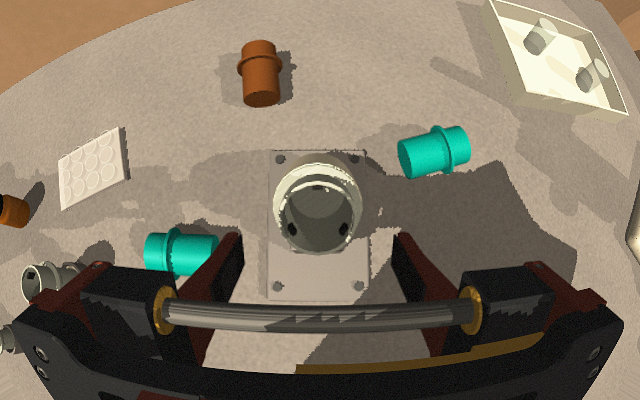

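The medium pot stands at (258,200) in its crop, and the large pot at (317,210) is centred between the open fingers. I grasp and pull it.

Run:
```python
from h import *
from bench import *
h=grasp("l"); print("tip above foot",h,current_clock())
if .05<current_finger_gap()<.07: pull("l",74,.05,25)
c=capture("scene");cv2.imwrite("pics/s13.png",cv2.resize(c["image"][60:220,190:330],None,fx=4,fy=4,interpolation=cv2.INTER_CUBIC))
```

```text
approach hit False tip-T 3.335178290967761 [-0.22  0.5  -0.29]
gap 0.059901726361262134 tip-T 3.096067169153116 f [1.29 3.29 1.78] t 33.325
tip above foot 59.096067169153116 33.325
25 gap 0.0593 Fax -9.45 [ 4.3  0.  -8.5] 33.98
50 gap 0.0601 Fax -1.98 [ 0.1 -0.4 -2.2] 34.62
74 gap 0.0596 Fax -2.14 [ 1.2  0.1 -1.8] 35.26
```

View pics/s13.png

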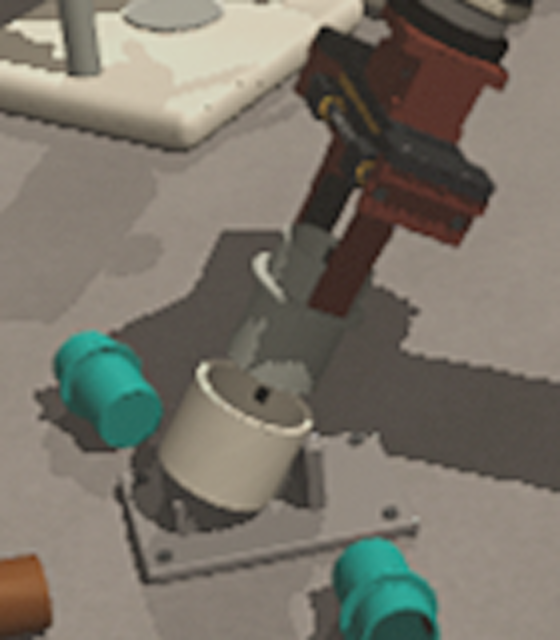

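Run:
```python
from h import *
from bench import *
h=59
servo_line(current_position()+.025*AX,qpull(-1),rate=.1)
p,q=place_pose("l",h,.13);move_ptp(p,q); print(current_clock(),current_finger_gap(),current_force())
p,q=place_pose("l",h,.045);servo_line(p,q,rate=.1); print(current_clock())
for n,(u,v) in {"scene":(389,242)}.items():
    c=capture(n);cv2.imwrite(f"pics/{n}14.png",cv2.resize(c["image"][v-70:v+35,u-60:u+60],None,fx=5,fy=5,interpolation=cv2.INTER_CUBIC))
    X=cloud(c);im=c["image"].astype(int);g=(im[...,2]<im[...,0]*1.25)&(im.max(2)>70)
    print(n,fit_pot(X[g&np.isfinite(X).all(2)],"l",SAU["l"],.047))
```

```text
37.0167 0.05995245888042271 [-0.38406426  0.19574563 -2.22718683]
38.0167
scene (array([0.46421648, 0.07146698, 0.0484211 , 0.01694559, 0.02201369]), 1186, np.float64(0.0011749239083946256))
```

View pics/scene14.png

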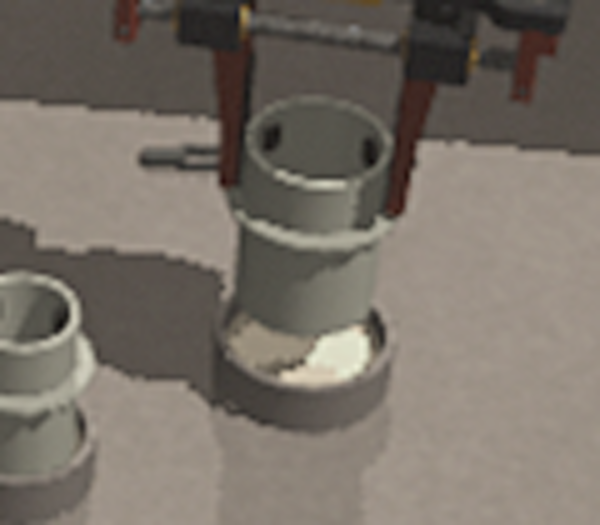

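Run:
```python
from h import *
from bench import *
hit=setdown("l",59,(.463,.0777),.0143,.07)
c=capture("scene");X=cloud(c);im=c["image"].astype(int);g=(im[...,2]<im[...,0]*1.25)&(im.max(2)>70)
f=fit_pot(X[g&np.isfinite(X).all(2)],"l",SAU["l"],.016);print(f)
u,v=389,242;cv2.imwrite("pics/s15.png",cv2.resize(c["image"][v-70:v+35,u-60:u+60],None,fx=5,fy=5,interpolation=cv2.INTER_CUBIC))
```

```text
pre [ 0.45 -0.32 -1.65]
hit True foot z est 0.013721038302611531 [-0.08  1.1   4.34] 39.54
(array([0.46367818, 0.07551896, 0.01665195, 0.02005018, 0.01737294]), 1048, np.float64(0.001219058858958219))
```

View pics/s15.png

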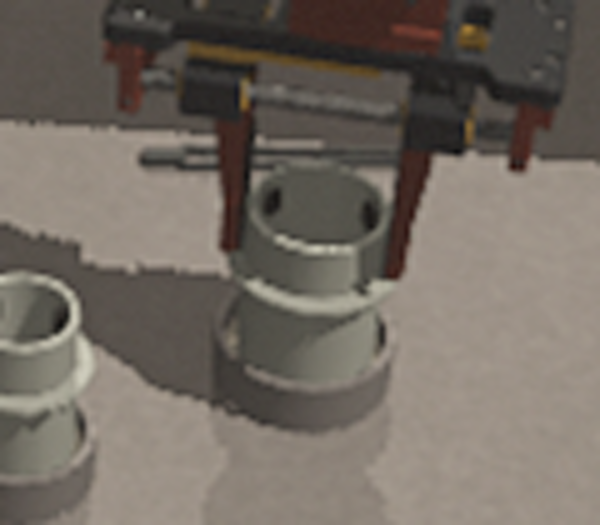

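Run:
```python
from h import *
from bench import *
move_gripper(.08)
p=current_position();servo_line(p+[0,0,.12],rate=.15)
c=capture("scene");X=cloud(c);im=c["image"].astype(int);g=(im[...,2]<im[...,0]*1.25)&(im.max(2)>70)
for k,z in (("s",.01),("m",.018),("l",.016)): print(k,fit_pot(X[g&np.isfinite(X).all(2)],k,SAU[k],z))
cv2.imwrite("pics/s16.png",cv2.resize(c["image"][150:350,190:470],None,fx=2.5,fy=2.5,interpolation=cv2.INTER_CUBIC)); print(current_clock())
```

```text
s (array([0.52843517, 0.24909713, 0.01018829, 0.01822539, 0.02288337]), 546, np.float64(0.0011879640342793178))
m (array([0.60266009, 0.0656401 , 0.01841853, 0.00701466, 0.03700154]), 810, np.float64(0.0012363944868161222))
l (array([0.46368537, 0.07530618, 0.01688159, 0.01388925, 0.02445147]), 1104, np.float64(0.0012548468555115006))
41.125
```

View pics/s16.png

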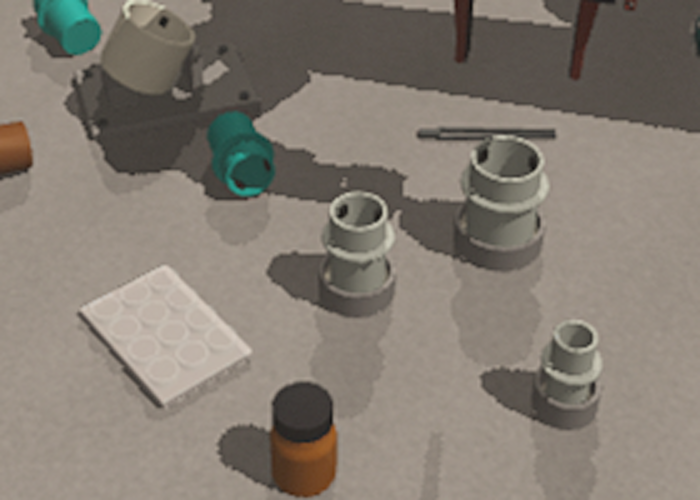

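All three pots stand centred and upright in their saucers, at (570,375), (358,250) and (503,200), and the fingers are clear. The bystanders look untouched, so I hand in.

```bash
python3 -c "
from bench import *
close_job()"
```

```text
the job is handed in; nothing more can be done
```

All three pots stand in their own saucers, and the job was handed in at about 41 s of the 72 s allowed. I pulled them small, medium, large along the sleeve axis and felt each one down to contact (about 5–6 N) before letting go.

**Last checks (scene camera, fingers clear):**

| Pot | Offset from saucer centre | Lean | Foot height felt | Saucer floor seen |
|---|---|---|---|---|
| Small | about 1 mm | 0.03 rad | 8.2 mm | 7.8–9.4 mm |
| Medium | about 1 mm | 0.04 rad | 15.8 mm | 15.6–17.3 mm |
| Large | about 1 mm | 0.03 rad | 13.7 mm | 13.5–15.2 mm |

- **Lean:** the limit is 0.08 rad. All three fits lean the same way, so part of it is probably camera bias.
- **Bystanders:** the jar, well plate and forceps look unmoved in the last picture. I did not measure their positions.

**What disagreed:**
- **Missed first grasp:** the fingers closed on air above the small pot. All three cameras showed the real fingertips about 26 mm short of the reported TCP along the tool axis. I corrected for this from then on.
- **Camera calibration:** the scene and top cameras disagree by about 3 mm.
- **Aim while placing:** each held pot sat about 4 mm short in y before placing, so I corrected the aim each time.

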